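# Unlock the board-turning stand and index it two steps

### The arm

A 7-joint arm with a two-finger parallel gripper is mounted at the origin on the work surface. World frame = base frame: x ahead of the robot, y to its left, z up, the work surface at z = 0. Lengths are in m, angles in degrees, forces in N, time in s.
With the tool pointing down it reaches from about 0.425 to 1.025 m from the base axis. Payload 9.4 kg.
Tool frame: the origin (TCP) lies at the very end of the fingers, on their centre line; the grasp point (between the pads) lies 19 mm behind it; z points along the fingers, y is the direction in which the jaws open and shut (so a half turn about z gives the same grasp; the last joint's range is limited). The gripper opens to 93 mm and grips with 3 to 60 N. Pads are 15 mm wide; open, the fingers measure 128 mm over their backs; the gripper's body (75 mm by 188 mm) begins 65 mm behind the grasp point.
Start: joints at [-70.972, 34.337, -0.143, 91.639, 0.103, 54.024, -4.572], TCP at [0.288, 0.665, 0.219] pointing down, gripper open.
Joint ranges: [-147.43, 147.43], [-19.82, 112.94], [-74.19, 73.91], [6.32, 146.72], [-59.91, 239.91], [6.04, 106.73], [-150.56, 150.56]. Speed limits (degrees/s): [127.2, 127.2, 172.46, 172.46, 180, 180, 180].

### API

Orientations are given as a 3x3 rotation matrix whose columns are the frame's x, y, z axes.
In Python, from cell import manip gives the robot as it stands.
- The arm moves only by the tool drive_tool, never from a script. Its argument "rows" is one flat list of numbers, 5 for each row, row after row: the finger opening in mm, from 0 to 93, then the shift along the world's x, y, z in mm, then the turn about the world's z in degrees. In form: [gripper, tx, ty, tz, yaw, gripper, tx, ty, tz, yaw, ...]. A call has 1 to 10 rows; each row shifts and turns the commanded pose from where the row before left it; what a row does not reach is not made up. A row lasts 1/12 s, in which the tool goes at most 41.7 mm and 7.16 degrees, less where a joint would pass 70% of its speed; a pose out of reach is approached as far as the arm can. A call is refused whole if a number of a shift passes 41.7 or a number of a turn 7.16, either way. A call with a gripper value outside its range is refused whole. The fingers move at their own pace and stop on an object; "grip_force" is the grip in N (left out, the last holds). Time passes only in rows, so rows that do not move let the fingers close. It gives the time, the measured TCP pose, the force and the opening at its end, in the units of the state.
- manip.get_obs(): the state, without advancing time (a new reading comes with each control period).
- manip.get_image(name): name is "scene" or "top" or "wrist"; returns the picture (420x560x3 uint8, red, green, blue); there is no depth.
- manip.camera_model(name): a dict with "camera_matrix" (3x3 intrinsics, pixels), "R" (3x3) and "t" (3): a world point X has camera coordinates R X + t. Camera axes: x right, y down, z forward; pixel columns grow to the right and rows downward; lengths in m; the calibration is good to about 2 mm. A picture is of the moment at which its call begins: read the wrist's pose just before it. camera_model takes no time and is no camera call; for the wrist camera it gives the pose at the moment of the call.
- manip.finish_job(): hands the job in, once; it reports no verdict.
The state is a dict: "t": time; "joint_positions": joint angles; "dq": joint speeds; "effort": joint torques, N m; "tool_pos": TCP position; "tool_rot": TCP orientation; "force": force on the tool from outside, world axes, zero at the start; "ft_torque": the same for the moment, N m; "gripper_width": finger opening in m.
Only numpy, scipy, OpenCV 4.12 (cv2) and the standard library are available. Lean on these libraries where they do the work, as an engineer would, in place of code of your own. Each camera call takes 0.05 s, during which the arm holds its last target. There are 200 camera calls.

### The job

Stand the circuit board in the turning stand on edge: turn the black lock knob clockwise until you feel it drop into its hidden notch, which frees the wheel, then with a fingertip roll the eight-lobed wheel two steps, its top going away from the knob, never forcing it. Keep off the board itself, and leave the jar and the screwdriver beside the stand where they are.

Things in the scene. Friction and masses are not known exactly. Their poses are not given: they have to be found in the camera images.
- stand: Grey board-turning stand, fixed; origin at bench height, z up. In its frame (mm): base plate x -55 to 245, y -125 to 110, 12 thick; knob housing x -22 to 62, y -107 to -15, top at 88; vertical knob axis at x 20, y -65; wheel centre at x 0, y 65, z 78; axle line along x from the wheel, through the board, to x 236; bearing posts on it at x 29 to 43 and 219 to 233, y 40 to 90, top 100.
- knob_grip (a point): Lock knob, black: disc 68 diameter (mm), on it a straight grip bar 64 long, 16 wide, 33 high, its top 131 above the bench. Point: on the knob's vertical axis, inside the bar, 116 above the bench; x along the bar, z up. The bar's angle does not show the notch, which is 0.5 to 1.3 rad clockwise (seen from above) of the start, elsewhere each time; the knob stops 0.5 rad past it.
- notch (a point): Fixed point on the knob axis at the hidden cam, 78 mm up. Turning takes about 0.06 N m. Some 0.3 rad before the notch a spring starts to pull the knob forward, up to about 0.4 N m (the felt dip); just past the notch this turns abruptly into as much hold-back. Let go within 0.2 rad of the notch, the knob settles in it and stays. In the notch the wheel is free, elsewhere locked.
- pin_mid (a point): Fixed point on the stand half-way between knob and wheel axes, on the line of the steel lock pin (12 mm wide, 10 thick, 78 mm up, along the stand's y; a 16 mm collar on it; seen from above). When the knob finds its notch the pin springs about 11 mm towards the knob, out of the wheel's slotted disc.
- wheel_hub (a point): Centre of the wheel, 78 mm up; x along the axle towards the board; turns with the wheel, which stands in the stand's y-z plane. Eight black bars (lobes) 45 degrees apart, 24 mm wide along the axle, 10 thick, reach out to 54 from the centre; hub 52 diameter. At rest two lobes stand 22.5 degrees either side of straight up. Slotted disc, 76 diameter, 14 to 26 mm from the centre towards the board.
- wheel (a joint): Angle of wheel and board, rad: 0 at the start (board level), growing as the wheel's top goes away from the knob (towards the stand's +y). One step is 0.785; two are 1.571 (board on edge). Spring clicks draw the wheel into each step from within about 0.25 rad; rolling it on takes some 5 N at a lobe's end. Locked, it hardly gives; 45 N on it is forcing.
- board: Green circuit board with two black end clamps: 160 mm along the axle, 104 across, 12 thick; origin at its centre on the axle, 131 mm from the wheel's centre. Turns with the wheel. The robot must not touch it.
- flux_jar: Small jar, 56 mm diameter, 55 mm high, standing on the bench on the knob's side of the stand; origin at its underside. To be left alone.
- driver: Screwdriver, 170 mm long, lying on the bench on the wheel's side of the stand; origin at its underside. To be left alone.

How it is judged (in metres and radians):
On the way:
1. the wheel, freed, has been rolled one step (value of joint wheel above 0.6 rad), for 0.05 s.
At the end, for the whole second after the job is handed in: the wheel rests two steps on from its start (1.571 rad, within 0.15 rad), its top turned away from the knob, with the board standing on edge (value of joint wheel between 1.42 and 1.72 rad and velocity of joint wheel between -0.1 and 0.1 rad/s); the robot touches nothing.
It fails at once if the robot presses on the circuit board or its clamps (contact force between board and the fingers above 1 N or contact force between board and the arm above 1 N).
It fails at once if the jar or the screwdriver is shifted by more than 30 mm (distance of any of flux_jar, driver from where it was at the start of the episode above 0.03 m).
It fails at once if the wheel is forced: the fingers press on it with more than 45 N (contact force between wheel and the fingers above 45 N).
It also fails if it takes over 61 s, if anything falls off the work surface, if the arm or the gripper's body presses on something with over 40 N, if the wrist force passes 120 N, or if a joint passes its speed limit or range.

## Working session

There is one attempt and no reset: what is moved stays moved. The work goes in short steps, Python scripts to look and compute and a tool call to move; the robot and the scene stay as the last step left them, time stands still between calls to the robot, and variables do not carry over. Pictures are saved under pics/ and viewed, about 8 in all and at most 12, crops included, and the job is handed in when it is done.

Besides the shell and the picture viewer there is one more tool, called after ">>>" by a JSON object that holds its "method" and its "body". drive_tool: Moves the arm, as the interface text tells. Its arguments: {"type":"object","properties":{"rows":{"type":"array","items":{"type":"number"}},"grip_force":{"type":"number"}},"required":["rows"]}

```bash
mkdir -p pics
python3 - <<'E'
from cell import manip
import cv2,numpy as np
for n in("scene","top"):
    im=manip.get_image(n); cv2.imwrite(f"pics/{n}0.png",im[:,:,::-1])
    c=manip.camera_model(n); print(n,np.array(c["camera_matrix"]).round(1).tolist(),np.array(c["R"]).round(3).tolist(),np.array(c["t"]).round(3))
o=manip.get_obs();print(o["t"],o["tool_pos"],o["tool_rot"],o["gripper_width"])
E
```

```text
scene [[381.8, 0.0, 279.4], [0.0, 381.8, 201.7], [0.0, 0.0, 1.0]] [[0.831, 0.556, -0.007], [0.326, -0.498, -0.804], [-0.45, 0.666, -0.595]] [-0.488 -0.081  0.934]
top [[508.0, 0.0, 277.4], [0.0, 508.0, 213.4], [0.0, 0.0, 1.0]] [[0.012, -1.0, 0.025], [-0.995, -0.015, -0.1], [0.1, -0.024, -0.995]] [0.01  0.571 0.851]
0.1 [0.28802304 0.66486133 0.21786183] [[-9.17632717e-01  3.97429248e-01 -4.35974008e-04]
 [ 3.97429469e-01  9.17631791e-01 -1.30896835e-03]
 [-1.20158697e-04 -1.37442110e-03 -9.99999048e-01]] 0.0930421278261781
```

View pics/top0.png

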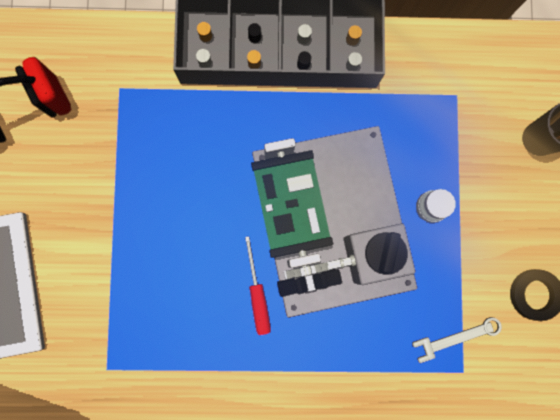

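View pics/scene0.png

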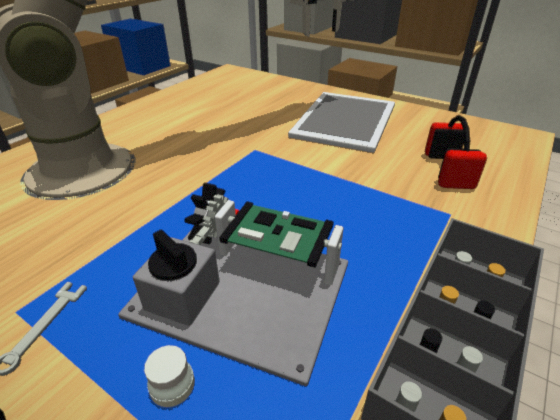

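The top view shows the stand with the knob near (386,253), the wheel near (310,282), the jar at (437,205) and the driver at (258,290). I'll enlarge it to read the pixels more closely.

Run:
```python
import cv2
im=cv2.imread("pics/top0.png")[110:330,235:425]
im=cv2.resize(im,None,fx=4,fy=4,interpolation=cv2.INTER_CUBIC)
a=im[:,:]
cv2.imwrite("pics/crop1.png",a[420:880,100:760])
```

```text
(no output)
```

View pics/crop1.png

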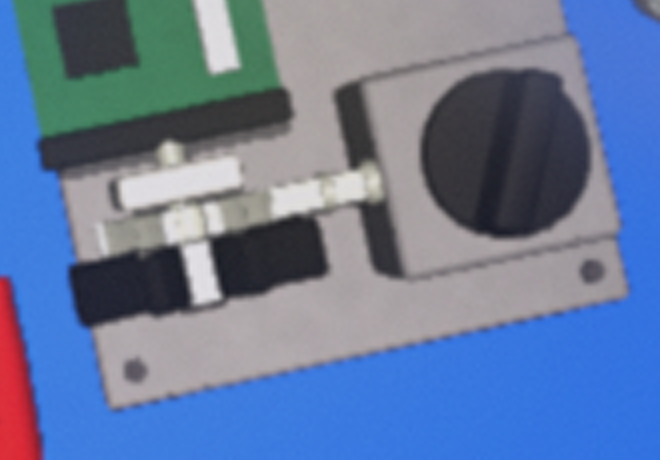

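```bash
cat > h.py <<'E'
import numpy as np,cv2
from scipy.optimize import least_squares
from cell import manip
def proj(n,X):
    c=manip.camera_model(n);K,R,t=[np.array(c[k]) for k in("camera_matrix","R","t")]
    p=(np.atleast_2d(X)@R.T+t)@K.T
    return p[:,:2]/p[:,2:]
def S2W(p,P):
    P=np.atleast_2d(P)/1000.; c,s=np.cos(p[2]),np.sin(p[2])
    return P@np.array([[c,-s,0],[s,c,0],[0,0,1]]).T+[p[0],p[1],0]
E
python3 - <<'E'
from h import *
P=np.array([[-55,110,12],[-55,-125,12],[245,-125,12],[-22,-15,88],[-22,-107,88],[62,-15,88],[62,-107,88]],float)
uv=np.array([[110,408],[627,295],[0,0],[405,278],[617,238],[358,82],[578,38]])/4+[260,215]
uv[2]=[379.5,127.5]
f=lambda p:(proj("top",S2W(p,P))-uv).ravel()
r=least_squares(f,[.6,0,.2]);print(r.x,np.degrees(r.x[2]),f(r.x).reshape(-1,2).round(1).tolist())
p=r.x;np.save("p.npy",p)
for n,q in dict(knob=[20,-65,116],wheel=[0,65,78],wtop=[0,65,130]).items(): print(n,S2W(p,q).round(4))
uvs=proj("scene",S2W(p,P));print(uvs.round())
# bar candidates
K=S2W(p,[20,-65,131])[0]
for a in range(-60,61,10):
    th=p[2]+np.radians(a);x=np.array([np.cos(th),np.sin(th),0]);y=np.array([-x[1],x[0],0])
    q=[K+.032*i*x+.008*j*y for i,j in((1,1),(1,-1),(-1,-1),(-1,1))]
    print(a,((proj("top",q)-[260,215])*4).round().tolist())
E
```

```text
[ 0.46870423 -0.09488432  0.21526442] 12.333742732418795 [[-1.5, 0.9], [0.7, 1.3], [0.2, -1.9], [-0.8, 1.6], [1.9, -0.1], [-0.4, -0.9], [-0.1, -1.2]]
knob [[ 0.5021 -0.1541  0.116 ]]
wheel [[ 0.4548 -0.0314  0.078 ]]
wtop [[ 0.4548 -0.0314  0.13  ]]
[[197. 220.]
 [115. 312.]
 [304. 383.]
 [167. 234.]
 [129. 275.]
 [214. 248.]
 [180. 292.]]
-60 [[573.0, 82.0], [602.0, 114.0], [479.0, 226.0], [451.0, 194.0]]
-50 [[560.0, 75.0], [593.0, 101.0], [493.0, 233.0], [459.0, 207.0]]
-40 [[546.0, 70.0], [583.0, 90.0], [507.0, 238.0], [470.0, 218.0]]
-30 [[531.0, 67.0], [571.0, 81.0], [522.0, 241.0], [482.0, 227.0]]
-20 [[516.0, 68.0], [557.0, 74.0], [537.0, 240.0], [495.0, 234.0]]
-10 [[501.0, 70.0], [543.0, 69.0], [552.0, 238.0], [510.0, 239.0]]
0 [[488.0, 76.0], [528.0, 67.0], [566.0, 232.0], [525.0, 241.0]]
10 [[475.0, 83.0], [513.0, 68.0], [578.0, 224.0], [540.0, 240.0]]
20 [[464.0, 93.0], [499.0, 71.0], [590.0, 214.0], [554.0, 237.0]]
30 [[454.0, 105.0], [485.0, 77.0], [599.0, 203.0], [568.0, 231.0]]
40 [[447.0, 118.0], [473.0, 85.0], [606.0, 189.0], [581.0, 223.0]]
50 [[443.0, 132.0], [462.0, 95.0], [610.0, 175.0], [591.0, 212.0]]
60 [[440.0, 147.0], [453.0, 107.0], [612.0, 160.0], [600.0, 200.0]]
```

```bash
cat >> h.py <<'E'
def overlay(n,im,p,roi,s,out):
    x0,y0,w,h=roi
    a=cv2.resize(im[y0:y0+h,x0:x0+w],None,fx=s,fy=s,interpolation=cv2.INTER_CUBIC)
    def L(Q,col):
        q=((proj(n,S2W(p,Q))-[x0,y0]+.5)*s).astype(int); cv2.polylines(a,[q.reshape(-1,1,2)],True,col,1)
    R=lambda x0,x1,y0,y1,z:[[x0,y0,z],[x1,y0,z],[x1,y1,z],[x0,y1,z]]
    L(R(-55,245,-125,110,12),(0,0,255));L(R(-22,62,-107,-15,88),(0,255,255))
    t=np.linspace(0,6.28,40);L(np.c_[20+34*np.cos(t),-65+34*np.sin(t),0*t+98],(255,0,255))
    L(np.c_[0*t-12,65+54*np.cos(t),78+54*np.sin(t)],(255,255,0))
    for x in(29,219):L(R(x,x+14,40,90,100),(0,255,0))
    cv2.imwrite(out,a)
E
python3 - <<'E'
from h import *
p=np.load("p.npy")
overlay("scene",cv2.imread("pics/scene0.png"),p,(100,150,260,240),2,"pics/a.png")
overlay("top",cv2.imread("pics/top0.png"),p,(240,120,190,210),2.5,"pics/b.png")
a,b=cv2.imread("pics/a.png"),cv2.imread("pics/b.png")
H=max(a.shape[0],b.shape[0]);q=lambda x:cv2.copyMakeBorder(x,0,H-x.shape[0],0,0,0)
c=np.hstack([q(a),q(b)]);print(c.shape);cv2.imwrite("pics/ov1.png",cv2.resize(c,None,fx=.8,fy=.8,interpolation=cv2.INTER_AREA))
E
```

```text
(525, 995, 3)
```

View pics/ov1.png

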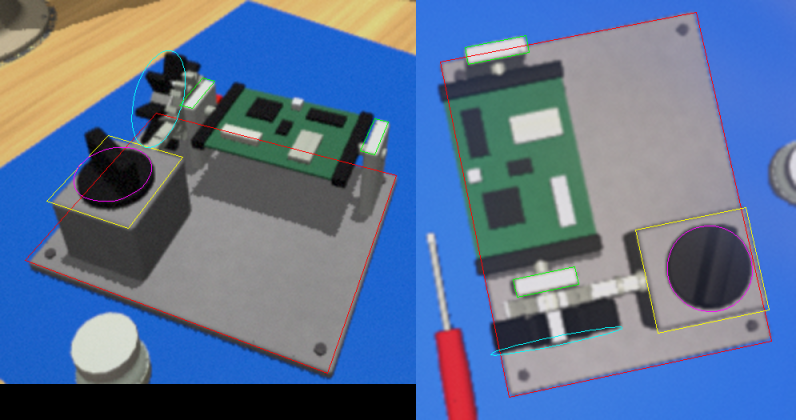

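Run:
```python
from h import *
P=np.array([[-55,110,12],[-55,-125,12],[245,-125,12],[-22,-15,88],[-22,-107,88],[62,-15,88],[62,-107,88]],float)
uv=np.array([[110,408],[627,295],[0,0],[405,278],[617,238],[358,82],[578,38]])/4+[260,215]
uv[2]=[379.5,127.5]
Q=np.array([[-55,-125,12],[245,-125,12],[245,110,12],[-22,-107,88],[62,-107,88],[62,-15,88]],float)
us=np.array([[27,262],[330,375],[396,177],[54,203],[131,228],[189,157]])/1.6+[100,150]
C=S2W(np.load("p.npy"),[20,-65,98])
f=lambda p:np.r_[proj("top",S2W(p[:3],P))-uv,proj("scene",S2W(p[:3],Q))-us].ravel()
r=least_squares(f,np.load("p.npy"),loss="soft_l1");p=r.x
print(p,np.degrees(p[2]),f(p).reshape(-1,2).round(1).tolist());np.save("p2.npy",p)
for n,q in dict(knob=[20,-65,116],wheel=[0,65,78]).items(): print(n,S2W(p,q).round(4))
print(((proj("top",S2W(p,[[20,-65,98]]))-[260,215])*4).round(),"measured disc centre ~(506,153)")
```

```text
[ 0.47086862 -0.09480387  0.21598677] 12.375130552381858 [[-1.5, -0.3], [0.7, 0.0], [0.1, -3.1], [-0.9, 0.3], [1.8, -1.5], [-0.5, -2.2], [-0.2, -2.6], [-0.7, -0.7], [-0.3, -1.0], [0.9, -1.0], [-4.0, -1.1], [-0.7, 0.3], [-3.0, -0.1]]
knob [[ 0.5043 -0.154   0.116 ]]
wheel [[ 0.4569 -0.0313  0.078 ]]
[[505. 150.]] measured disc centre ~(506,153)
```

>>> {"method": "drive_tool", "body": {"rows": [93, 8.6, -32.8, 1, 0.4, 93, 8.6, -32.8, 1, 0.4, 93, 8.6, -32.8, 1, 0.4, 93, 8.6, -32.8, 1, 0.4, 93, 8.6, -32.8, 1, 0.4, 93, 8.6, -32.8, 1, 0.4, 93, 8.6, -32.8, 1, 0.4, 93, 8.6, -32.8, 1, 0.4, 93, 8.6, -32.8, 1, 0.4, 93, 8.6, -32.8, 1, 0.4]}}

```text
t: 0.93
tool_pos: [0.3742, 0.3355, 0.2285]
tool_rot: [[-0.943, 0.332, -0.0], [0.332, 0.943, -0.0], [0.0, -0.0, -1.0]]
force: [1.2, -0.1, 0.0]
gripper_width: 0.0928
```

>>> {"method": "drive_tool", "body": {"rows": [93, 8.6, -32.8, 1, 0.4, 93, 8.6, -32.8, 1, 0.4, 93, 8.6, -32.8, 1, 0.4, 93, 8.6, -32.8, 1, 0.4, 93, 8.6, -32.8, 1, 0.4, 93, 8.6, -32.8, 1, 0.4, 93, 8.6, -32.8, 1, 0.4, 93, 8.6, -32.8, 1, 0.4, 93, 8.6, -32.8, 1, 0.4, 93, 8.6, -32.8, 1, 0.4]}}

```text
t: 1.77
tool_pos: [0.4602, 0.0075, 0.2387]
tool_rot: [[-0.964, 0.266, -0.0], [0.266, 0.964, 0.0], [0.0, 0.0, -1.0]]
force: [0.2, -0.4, -0.7]
gripper_width: 0.0928
```

```bash
cat >> h.py <<'E'
def st():
    o=manip.get_obs();R=np.array(o["tool_rot"])
    print("t",round(o["t"],2),"tcp",(np.array(o["tool_pos"])*1000).round(1),"y-axis deg",np.degrees(np.arctan2(R[1,1],R[0,1])).round(1),"F",np.round(o["force"],1),"M",np.round(o["ft_torque"],2),"w",round(o["gripper_width"]*1000,1),"q",np.round(o["joint_positions"],0))
E
python3 -c "
from h import *
st()"
```

```text
t 1.77 tcp [460.2   7.5 238.7] y-axis deg 74.6 F [ 0.2 -0.4 -0.7] M [ 0.04 -0.02  0.02] w 92.8 q [-12.  15.   4. 124.  -2.  41.  69.]
```

>>> {"method": "drive_tool", "body": {"rows": [93, 8.6, -32.3, 0, 0.6, 93, 8.6, -32.3, 0, 0.6, 93, 8.6, -32.3, 0, 0.6, 93, 8.6, -32.3, 0, 0.6, 93, 8.6, -32.3, 0, 0.6, 93, 0, 0, 0, 0, 93, 0, 0, 0, 0]}}

```text
t: 2.35
tool_pos: [0.5029, -0.154, 0.2382]
tool_rot: [[-0.976, 0.219, -0.001], [0.219, 0.976, -0.0], [0.001, -0.0, -1.0]]
force: [0.2, 0.9, -0.1]
gripper_width: 0.0931
```

Run:
```python
from h import *
st()
im=manip.get_image("wrist")[:,:,::-1].copy()
cv2.imwrite("pics/w1.png",im)
p=np.load("p2.npy")
overlay("wrist",im,p,(0,0,560,420),1.4,"pics/w1o.png")
K=S2W(p,[20,-65,131]);print(proj("wrist",K)*1.4)
```

```text
t 2.35 tcp [ 502.9 -154.   238.2] y-axis deg 77.4 F [ 0.2  0.9 -0.1] M [0.04 0.02 0.03] w 93.1 q [  6.  19.   7. 117.  -3.  44.  92.]
[[389.40580187 292.28240078]]
```

View pics/w1o.png

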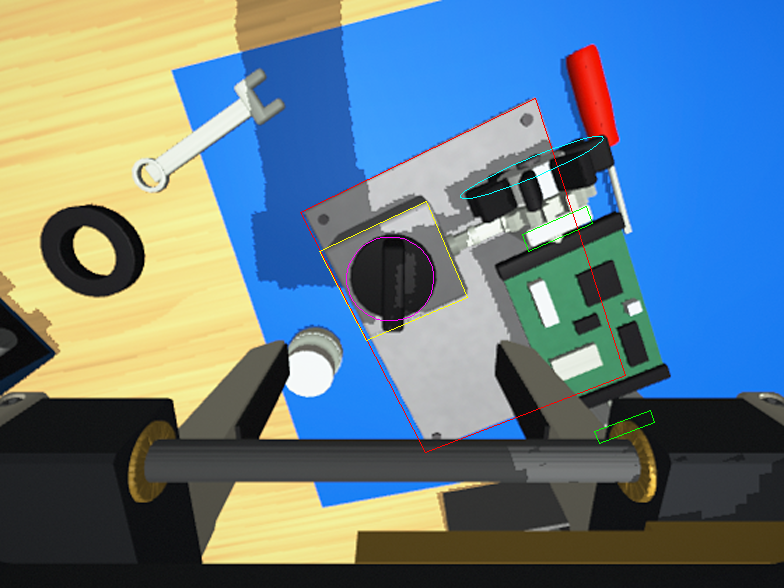

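The wrist overlay agrees with the knob to within a few pixels: the disc at (393,278) shows the bar standing across the jaws. I'll descend and grip.

>>> {"method": "drive_tool", "body": {"rows": [70, 0, 0, -34, 0, 60, 0, 0, -34, 0, 50, 0, 0, -33, 0, 50, 0, 0, -20, 0, 50, 0, 0, -12, 0, 50, 0, 0, 0, 0]}}

```text
t: 2.9
tool_pos: [0.5016, -0.1499, 0.1032]
tool_rot: [[-0.977, 0.213, -0.005], [0.213, 0.977, 0.002], [0.005, 0.001, -1.0]]
force: [-0.5, 0.0, -0.0]
gripper_width: 0.0578
```

>>> {"method": "drive_tool", "body": {"rows": [10, 0, 0, 0, 0, 10, 0, 0, 0, 0, 10, 0, 0, 0, 0, 10, 0, 0, 0, 0, 10, 0, 0, 0, 0, 10, 0, 0, 0, 0, 10, 0, 0, 0, 0, 10, 0, 0, 0, 0], "grip_force": 45}}

```text
t: 3.57
tool_pos: [0.5033, -0.1532, 0.1062]
tool_rot: [[-0.976, 0.216, 0.001], [0.216, 0.976, -0.001], [-0.001, -0.001, -1.0]]
force: [-1.0, -3.0, 6.4]
gripper_width: 0.0154
```

```bash
python3 -c "
from h import *
st()"
```

```text
t 3.57 tcp [ 503.3 -153.2  106.2] y-axis deg 77.5 F [-1.  -3.   6.4] M [-0.75  0.4  -0.01] w 15.4 q [  8.  30.   4. 124.  -5.  26.  93.]
```

>>> {"method": "drive_tool", "body": {"rows": [10, 0, 0, 0, -4, 10, 0, 0, 0, -4, 10, 0, 0, 0, -4, 10, 0, 0, 0, 0, 10, 0, 0, 0, 0]}}

```text
t: 3.98
tool_pos: [0.5033, -0.153, 0.1062]
tool_rot: [[-0.91, 0.415, 0.001], [0.415, 0.91, -0.001], [-0.001, -0.0, -1.0]]
force: [-1.5, -2.8, 6.5]
gripper_width: 0.0157
```

```bash
python3 -c "
from h import *
st()"
```

```text
t 3.98 tcp [ 503.3 -153.   106.2] y-axis deg 65.5 F [-1.5 -2.8  6.5] M [-0.68  0.38 -0.07] w 15.7 q [  5.  31.   8. 124.  -9.  26.  86.]
```

>>> {"method": "drive_tool", "body": {"rows": [10, 0, 0, 0, -4, 10, 0, 0, 0, -4, 10, 0, 0, 0, 0, 10, 0, 0, 0, 0]}}

```text
t: 4.32
tool_pos: [0.5034, -0.1529, 0.1062]
tool_rot: [[-0.843, 0.537, 0.001], [0.537, 0.843, -0.001], [-0.001, -0.0, -1.0]]
force: [-1.7, -1.2, 6.1]
gripper_width: 0.0158
```

```bash
python3 -c "
from h import *
st()"
```

```text
t 4.32 tcp [ 503.4 -152.9  106.2] y-axis deg 57.5 F [-1.7 -1.2  6.1] M [-0.59  0.28 -0.09] w 15.8 q [  4.  31.  10. 124. -12.  26.  80.]
```

>>> {"method": "drive_tool", "body": {"rows": [10, 0, 0, 0, -5, 10, 0, 0, 0, 0, 10, 0, 0, 0, 0]}}

```text
t: 4.57
tool_pos: [0.5036, -0.1529, 0.1062]
tool_rot: [[-0.793, 0.609, 0.001], [0.609, 0.793, -0.001], [-0.001, 0.0, -1.0]]
force: [-1.3, -1.9, 6.7]
gripper_width: 0.0154
```

```bash
python3 -c "
from h import *
st()"
```

```text
t 4.57 tcp [ 503.6 -152.9  106.2] y-axis deg 52.5 F [-1.3 -1.9  6.7] M [-0.52  0.27 -0.08] w 15.4 q [  3.  31.  11. 124. -13.  26.  77.]
```

>>> {"method": "drive_tool", "body": {"rows": [10, 0, 0, 0, -5, 10, 0, 0, 0, 0, 10, 0, 0, 0, 0]}}

```text
t: 4.82
tool_pos: [0.5035, -0.1528, 0.1062]
tool_rot: [[-0.737, 0.676, 0.001], [0.676, 0.737, -0.001], [-0.001, 0.0, -1.0]]
force: [-1.3, -2.8, 6.3]
gripper_width: 0.0157
```

```bash
python3 -c "
from h import *
st()"
```

```text
t 4.82 tcp [ 503.5 -152.8  106.2] y-axis deg 47.5 F [-1.3 -2.8  6.3] M [-0.51  0.23 -0.09] w 15.7 q [  2.  31.  13. 124. -15.  26.  74.]
```

Friction reads a steady −0.08, so the sign is reversed and a forward pull will read positive. No pull up to 30°, so I'll carry on.

>>> {"method": "drive_tool", "body": {"rows": [10, 0, 0, 0, -5, 10, 0, 0, 0, 0, 10, 0, 0, 0, 0]}}

```text
t: 5.07
tool_pos: [0.5036, -0.1528, 0.1062]
tool_rot: [[-0.676, 0.737, 0.001], [0.737, 0.676, -0.001], [-0.001, 0.001, -1.0]]
force: [-1.0, -2.1, 6.6]
gripper_width: 0.0158
```

```bash
python3 -c "
from h import *
st()"
```

```text
t 5.07 tcp [ 503.6 -152.8  106.2] y-axis deg 42.5 F [-1.  -2.1  6.6] M [-0.41  0.22 -0.07] w 15.8 q [  1.  31.  14. 124. -17.  27.  70.]
```

>>> {"method": "drive_tool", "body": {"rows": [10, 0, 0, 0, -5, 10, 0, 0, 0, 0, 10, 0, 0, 0, 0]}}

```text
t: 5.32
tool_pos: [0.5037, -0.1527, 0.1063]
tool_rot: [[-0.609, 0.793, 0.002], [0.793, 0.609, -0.001], [-0.001, 0.001, -1.0]]
force: [-0.3, -1.4, 5.8]
gripper_width: 0.0152
```

```bash
python3 -c "
from h import *
st()"
```

```text
t 5.32 tcp [ 503.7 -152.7  106.3] y-axis deg 37.5 F [-0.3 -1.4  5.8] M [-0.3   0.19 -0.24] w 15.2 q [ -0.  31.  16. 124. -18.  27.  67.]
```

>>> {"method": "drive_tool", "body": {"rows": [10, 0, 0, 0, -5, 10, 0, 0, 0, 0, 10, 0, 0, 0, 0]}}

```text
t: 5.57
tool_pos: [0.5038, -0.1527, 0.1062]
tool_rot: [[-0.537, 0.844, 0.002], [0.844, 0.537, -0.0], [-0.001, 0.001, -1.0]]
force: [-0.2, -1.7, 6.3]
gripper_width: 0.0156
```

```bash
python3 -c "
from h import *
st()"
```

```text
t 5.57 tcp [ 503.8 -152.7  106.2] y-axis deg 32.5 F [-0.2 -1.7  6.3] M [-0.27  0.09 -0.39] w 15.6 q [ -1.  31.  17. 124. -20.  27.  64.]
```

>>> {"method": "drive_tool", "body": {"rows": [10, 0, 0, 0, -3, 10, 0, 0, 0, 0, 10, 0, 0, 0, 0]}}

```text
t: 5.82
tool_pos: [0.5039, -0.1526, 0.1062]
tool_rot: [[-0.492, 0.871, 0.002], [0.871, 0.492, -0.0], [-0.001, 0.001, -1.0]]
force: [0.2, -0.1, 7.3]
gripper_width: 0.0156
```

```bash
python3 -c "
from h import *
st()"
```

```text
t 5.82 tcp [ 503.9 -152.6  106.2] y-axis deg 29.5 F [ 0.2 -0.1  7.3] M [-0.25  0.08 -0.52] w 15.6 q [ -2.  32.  18. 124. -21.  27.  62.]
```

>>> {"method": "drive_tool", "body": {"rows": [10, 0, 0, 0, -3, 10, 0, 0, 0, 0, 10, 0, 0, 0, 0]}}

```text
t: 6.07
tool_pos: [0.5039, -0.1526, 0.1063]
tool_rot: [[-0.446, 0.895, 0.002], [0.895, 0.446, -0.0], [-0.001, 0.002, -1.0]]
force: [0.3, -0.5, 7.1]
gripper_width: 0.0157
```

```bash
python3 -c "
from h import *
st()"
```

```text
t 6.07 tcp [ 503.9 -152.6  106.3] y-axis deg 26.5 F [ 0.3 -0.5  7.1] M [-0.2   0.04 -0.45] w 15.7 q [ -2.  32.  19. 124. -22.  27.  60.]
```

>>> {"method": "drive_tool", "body": {"rows": [10, 0, 0, 0, -3, 10, 0, 0, 0, 0, 10, 0, 0, 0, 0]}}

```text
t: 6.32
tool_pos: [0.504, -0.1526, 0.1062]
tool_rot: [[-0.399, 0.917, 0.002], [0.917, 0.399, -0.0], [-0.001, 0.002, -1.0]]
force: [-0.9, -0.7, 6.9]
gripper_width: 0.0156
```

```bash
python3 -c "
from h import *
st()"
```

```text
t 6.32 tcp [ 504.  -152.6  106.2] y-axis deg 23.5 F [-0.9 -0.7  6.9] M [-0.23 -0.02 -0.32] w 15.6 q [ -3.  32.  20. 124. -23.  27.  58.]
```

>>> {"method": "drive_tool", "body": {"rows": [10, 0, 0, 0, -3, 10, 0, 0, 0, 0, 10, 0, 0, 0, 0]}}

```text
t: 6.57
tool_pos: [0.5039, -0.1526, 0.1062]
tool_rot: [[-0.351, 0.936, 0.002], [0.936, 0.351, -0.001], [-0.001, 0.001, -1.0]]
force: [0.1, -1.8, 5.8]
gripper_width: 0.0158
```

Run:
```python
from h import *
st()
cv2.imwrite("pics/t2.png",manip.get_image("top")[:,:,::-1])
```

```text
t 6.57 tcp [ 503.9 -152.6  106.2] y-axis deg 20.6 F [ 0.1 -1.8  5.8] M [-0.32  0.    0.11] w 15.8 q [ -3.  32.  20. 124. -24.  27.  56.]
```

The torque went from −0.52 through −0.32 to +0.11: the pull has become hold-back at about 57°, so the knob is at the notch. I'll release and lift.

>>> {"method": "drive_tool", "body": {"rows": [50, 0, 0, 0, 0, 50, 0, 0, 0, 0, 50, 0, 0, 0, 0, 50, 0, 0, 0, 0, 50, 0, 0, 30, 0, 50, 0, 0, 35, 0, 50, 0, 0, 40, 0, 50, 0, 0, 0, 0]}}

```text
t: 7.28
tool_pos: [0.5056, -0.1536, 0.2162]
tool_rot: [[-0.351, 0.937, 0.008], [0.937, 0.351, -0.001], [-0.004, 0.007, -1.0]]
force: [0.7, -0.6, 0.8]
gripper_width: 0.0499
```

Run:
```python
from h import *
st()
a=cv2.imread("pics/w1.png")
im=manip.get_image("wrist")[:,:,::-1].copy();cv2.imwrite("pics/w3.png",im)
p=np.load("p2.npy");u=proj("wrist",S2W(p,[20,0,78]))[0];print(u)
t0=cv2.imread("pics/top0.png");t2=manip.get_image("top")[:,:,::-1].copy();cv2.imwrite("pics/t3.png",t2)
f=lambda x:cv2.resize(x[235:310,270:345],(390,390),interpolation=cv2.INTER_CUBIC)
x,y=int(np.clip(u[0],90,470)),int(np.clip(u[1],70,350))
g=cv2.resize(im,(280,210))
c=np.hstack([f(t0),f(t2)]); c=np.vstack([c,cv2.copyMakeBorder(g,0,0,0,c.shape[1]-280,0)])
cv2.imwrite("pics/c3.png",c);print(c.shape)
```

```text
t 7.28 tcp [ 505.6 -153.6  216.2] y-axis deg 20.5 F [ 0.7 -0.6  0.8] M [-0.09 -0.04  0.01] w 49.9 q [-10.  23.  29. 119. -16.  41.  50.]
[287.58944244 138.2545975 ]
(600, 780, 3)
```

View pics/c3.png

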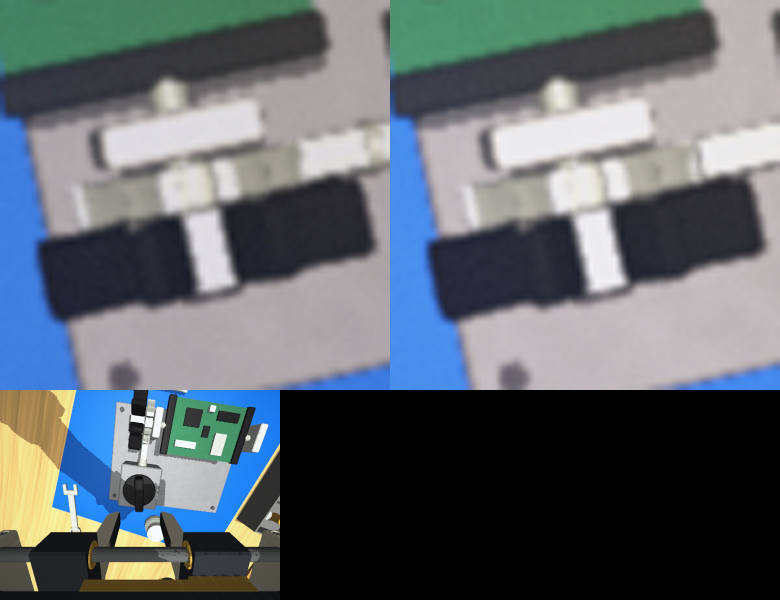

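The right-hand crop shows the pin drawn back towards the knob, its left end moving from about x=300 to 310, with a dark gap now at the disc and the collar gone from x≈375. So the wheel is free. I'll close the fingers and go to the knob side of the upper lobe.

>>> {"method": "drive_tool", "body": {"rows": [0, -15, 25, 0, -3, 0, -15, 25, 0, -3, 0, -16, 26, 0, -2, 0, 0, 0, 0, 0, 0, 0, 0, 0, 0, 0, 0, 0, 0, 0, 0, 0, 0, 0, 0, 0, 0, 0, 0, 0]}}

```text
t: 8.05
tool_pos: [0.4576, -0.0772, 0.2104]
tool_rot: [[-0.217, 0.976, -0.0], [0.976, 0.217, -0.001], [-0.001, -0.0, -1.0]]
force: [0.4, -0.2, 0.4]
gripper_width: 0.0028
```

Run:
```python
from h import *
st()
p=np.load("p2.npy")+[-.0003,.0012,0]
im=manip.get_image("wrist")[:,:,::-1].copy()
overlay("wrist",im,p,(0,0,560,420),1.4,"pics/w4.png")
```

```text
t 8.05 tcp [457.6 -77.2 210.4] y-axis deg 12.5 F [ 0.4 -0.2  0.4] M [-0.03  0.04  0.02] w 2.8 q [-21.  19.  32. 127. -16.  38.  34.]
```

View pics/w4.png

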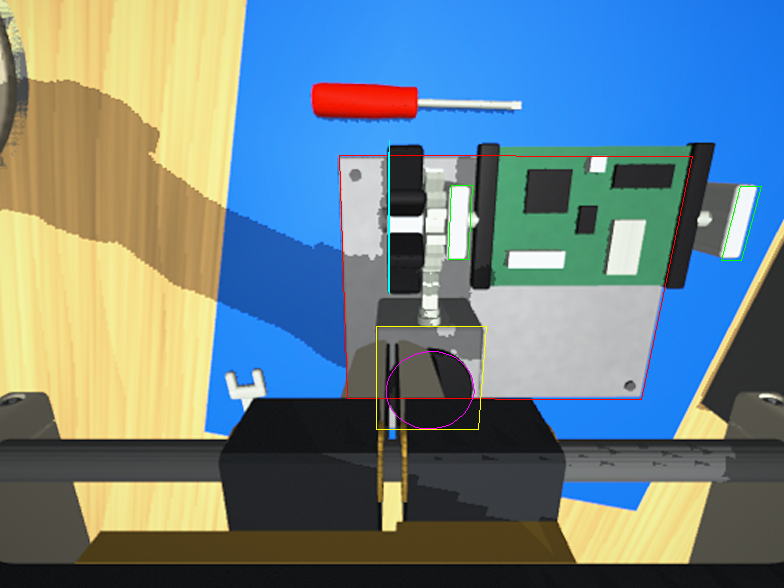

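The picture shows the wheel's lobes at x 388–424, rows 145–292, matching the overlay. The closed fingertips are at about (392,345), clear of the board at x>470. Descend and push.

>>> {"method": "drive_tool", "body": {"rows": [0, 0, 0, -30, 0, 0, 0, 0, -30, 0, 0, 0, 0, -22, 0, 0, 0, 0, -10, 0, 0, 0, 0, 0, 0, 0, 0, 0, 0, 0]}}

```text
t: 8.6
tool_pos: [0.4571, -0.0771, 0.1183]
tool_rot: [[-0.216, 0.976, -0.001], [0.976, 0.216, -0.0], [0.0, -0.001, -1.0]]
force: [0.7, -0.4, 0.4]
gripper_width: 0.0007
```

>>> {"method": "drive_tool", "body": {"rows": [0, -1.1, 4.9, 0, 0, 0, -1.1, 4.9, 0, 0, 0, -1.1, 4.9, 0, 0, 0, 0, 0, 0, 0]}}

```text
t: 8.93
tool_pos: [0.4549, -0.0612, 0.1197]
tool_rot: [[-0.218, 0.976, 0.003], [0.976, 0.218, -0.001], [-0.001, 0.003, -1.0]]
force: [0.9, -2.5, 1.7]
gripper_width: 0.0008
```

>>> {"method": "drive_tool", "body": {"rows": [0, -1.1, 4.9, 0, 0, 0, 0, 0, 0, 0]}}

```text
t: 9.1
tool_pos: [0.4535, -0.0561, 0.1194]
tool_rot: [[-0.218, 0.976, 0.002], [0.976, 0.218, -0.0], [-0.0, 0.002, -1.0]]
force: [1.1, -2.4, 2.4]
gripper_width: 0.0009
```

>>> {"method": "drive_tool", "body": {"rows": [0, -1.1, 4.9, 0, 0, 0, 0, 0, 0, 0]}}

```text
t: 9.27
tool_pos: [0.4516, -0.0507, 0.1188]
tool_rot: [[-0.219, 0.976, 0.0], [0.976, 0.219, 0.001], [0.001, 0.0, -1.0]]
force: [0.2, -0.3, 1.1]
gripper_width: 0.0005
```

>>> {"method": "drive_tool", "body": {"rows": [0, -1.1, 4.9, 0, 0, 0, -1.1, 4.9, 0, 0, 0, 0, 0, 0, 0]}}

```text
t: 9.52
tool_pos: [0.4487, -0.0405, 0.1184]
tool_rot: [[-0.219, 0.976, -0.002], [0.976, 0.219, 0.001], [0.001, -0.001, -1.0]]
force: [0.8, 1.3, 2.3]
gripper_width: 0.0006
```

>>> {"method": "drive_tool", "body": {"rows": [0, -1.1, 4.9, 0, 0, 0, -1.1, 4.9, 0, 0, 0, 0, 0, 0, 0, 0, 0, 0, 0, 0]}}

```text
t: 9.85
tool_pos: [0.4471, -0.0317, 0.1186]
tool_rot: [[-0.219, 0.976, -0.0], [0.976, 0.219, 0.0], [0.0, -0.0, -1.0]]
force: [-0.4, -0.1, -0.3]
gripper_width: 0.0004
```

Run:
```python
from h import *
st()
im=manip.get_image("wrist")[:,:,::-1].copy();cv2.imwrite("pics/w5.png",im[60:330,200:560])
s=manip.get_image("scene")[:,:,::-1].copy();cv2.imwrite("pics/s5.png",s)
c=np.hstack([cv2.resize(im[60:330,200:560],(400,300)),cv2.resize(s[150:300,150:350],(400,300))]);cv2.imwrite("pics/c5.png",c)
```

```text
t 9.85 tcp [447.1 -31.7 118.6] y-axis deg 12.6 F [-0.4 -0.1 -0.3] M [-0.09  0.07  0.  ] w 0.4 q [-20.  27.  23. 133. -27.  24.  39.]
```

View pics/c5.png

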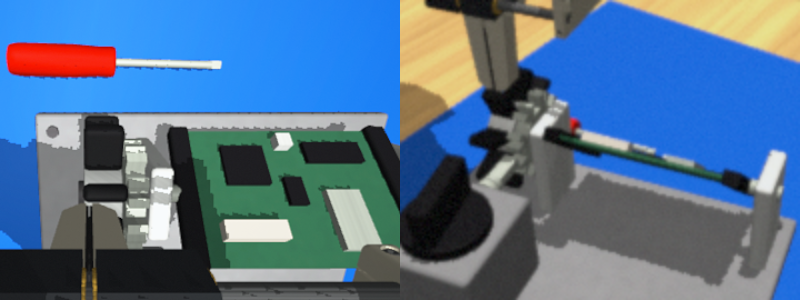

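The board is tilted 45° in the scene view and no force is left on the tool, so one step is done. I'll lift, go back, and repeat.

>>> {"method": "drive_tool", "body": {"rows": [0, 0, 0, 20, 0, 0, 0, 0, 25, 0, 0, 4.5, -20, 0, 0, 0, 4.5, -21, 0, 0, 0, 0, 0, 0, 0, 0, 0, 0, -20, 0, 0, 0, 0, -25, 0, 0, 0, 0, 0, 0, 0, 0, 0, 0, 0]}}

```text
t: 10.7
tool_pos: [0.4553, -0.0733, 0.1181]
tool_rot: [[-0.217, 0.976, -0.003], [0.976, 0.217, 0.0], [0.001, -0.003, -1.0]]
force: [0.1, -0.9, 0.2]
gripper_width: 0.0007
```

>>> {"method": "drive_tool", "body": {"rows": [0, -1.1, 4.9, 0, 0, 0, -1.1, 4.9, 0, 0, 0, -1.1, 4.9, 0, 0, 0, 0, 0, 0, 0]}}

```text
t: 11.03
tool_pos: [0.4539, -0.058, 0.1198]
tool_rot: [[-0.218, 0.976, 0.003], [0.976, 0.218, -0.0], [-0.001, 0.003, -1.0]]
force: [1.1, -1.7, 2.4]
gripper_width: 0.0004
```

>>> {"method": "drive_tool", "body": {"rows": [0, -1.1, 4.9, 0, 0, 0, -1.1, 4.9, 0, 0, 0, 0, 0, 0, 0]}}

```text
t: 11.28
tool_pos: [0.4504, -0.0472, 0.1189]
tool_rot: [[-0.219, 0.976, -0.0], [0.976, 0.219, 0.001], [0.001, -0.0, -1.0]]
force: [-0.2, -0.2, -0.5]
gripper_width: 0.0005
```

>>> {"method": "drive_tool", "body": {"rows": [0, -1.1, 4.9, 0, 0, 0, -1.1, 4.9, 0, 0, 0, -1, 4, 0, 0, 0, 0, 0, 0, 0, 0, 0, 0, 0, 0]}}

```text
t: 11.7
tool_pos: [0.4474, -0.0343, 0.1185]
tool_rot: [[-0.219, 0.976, -0.001], [0.976, 0.219, 0.0], [0.0, -0.0, -1.0]]
force: [-0.7, 0.4, -0.1]
gripper_width: 0.0008
```

Lift clear, move back towards the knob side, and look.

>>> {"method": "drive_tool", "body": {"rows": [0, 0, 0, 20, 0, 0, 0, 0, 40, 0, 0, 0, 0, 40, 0, 0, 8, -35, 10, 0, 0, 8, -35, 0, 0, 0, 8, -35, 0, 0, 0, 0, 0, 0, 0, 0, 0, 0, 0, 0]}}

```text
t: 12.37
tool_pos: [0.4714, -0.1419, 0.2287]
tool_rot: [[-0.214, 0.977, 0.0], [0.977, 0.214, -0.001], [-0.001, -0.0, -1.0]]
force: [0.0, 0.4, -0.2]
gripper_width: 0.0008
```

Run:
```python
from h import *
st()
t=manip.get_image("top")[:,:,::-1].copy();cv2.imwrite("pics/t6.png",t)
s=manip.get_image("scene")[:,:,::-1].copy();cv2.imwrite("pics/s6.png",s)
c=np.hstack([cv2.resize(t[110:340,220:470],(400,368)),cv2.resize(s[150:400,100:370],(400,370))[:368]]);cv2.imwrite("pics/c6.png",c)
```

```text
t 12.37 tcp [ 471.4 -141.9  228.7] y-axis deg 12.3 F [ 0.   0.4 -0.2] M [-0.06  0.04 -0.01] w 0.8 q [-17.  20.  36. 122. -18.  42.  43.]
```

View pics/c6.png

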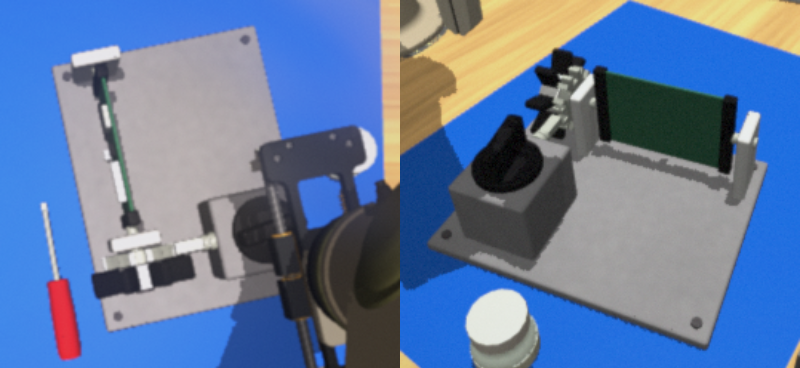

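The board stands on edge, seen edge-on from above at x≈115 with its components facing away from the knob. The jar and driver are in place and the arm is clear. Handing in.

```bash
python3 -c "
from h import *
manip.finish_job();st()"
```

```text
the job is handed in; nothing more can be done
the job is handed in; nothing more can be done
```

The board is standing on edge and the job is handed in, at about 12.4 s of the 61 s allowed. I have no verdict, because the hand-in reports none.

- **Knob:** I gripped the bar and turned it clockwise about 57°. The vertical torque read up to −0.52 N m before the notch, then flipped to +0.11 N m, so I let go there. The picture afterwards showed the lock pin drawn back from the wheel's disc.
- **Wheel:** With closed fingertips I pushed the upper lobe from the knob side, one step at a time. The tool force read at the end of each move never passed about 4 N. After each push no force was left on the tool.
- **Last pictures:** The top and scene views show the board upright with its components facing away from the knob. The jar and screwdriver look unmoved, and the gripper is clear at a height of 229 mm. I judged the wheel angle by eye, since no joint reading is available.
- **What did not agree:**
  - Before the dip, the turning torque read about −0.08 N m where friction should have read slightly positive. I put that down to sensor bias.
  - The first pose fit was off by up to about 4 pixels at the housing in the scene view. I refined it against the wrist view and the knob grip before acting on it.
  - My last attempt to read the state came after the hand-in and was refused.

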